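# Fit the splined brake lever to the sign painter's panel holder and lock it

### The arm

A 7-joint arm with a two-finger parallel gripper is mounted at the origin on the work surface. World frame = base frame: x ahead of the robot, y to its left, z up, the work surface at z = 0. Lengths are in m, angles in rad, forces in N, time in s.
With the tool pointing down it reaches from about 0.4 to 0.85 m from the base axis. Payload 10.4 kg.
Tool frame: the origin (TCP) lies at the very end of the fingers, on their centre line; the grasp point (between the pads) lies 19 mm behind it; z points along the fingers, y is the line along which they close (so a half turn about z gives the same grasp; the last joint's range is limited). The gripper opens to 87 mm and grips with 3 to 60 N. Pads are 19 mm wide; open, the fingers measure 117 mm over their backs; the gripper's body (75 mm by 190 mm) begins 51 mm behind the grasp point.
Start: joints at [-1.154, 0.332, -0.065, 1.46, 0.022, 1.35, -0.088], TCP at [0.266, 0.566, 0.223] pointing down, gripper open.
Joint ranges: [-2.6, 2.6], [-0.5, 2.12], [-1.47, 1.34], [0.16, 2.42], [-1.27, 4.41], [0.06, 2.06], [-2.6, 2.6]. Speed limits (rad/s): [2.22, 2.22, 2.79, 2.79, 3.14, 3.14, 3.14].

### API

Orientations are given as a unit quaternion [x, y, z, w].
In Python, from bench import * gives the robot as it stands.
- The arm moves only by the tool step_arm, never from a script. Its arguments are lists of equal length, an entry for each row: "delta_pos": the shift along the world's x, y, z in units of 25 mm (1.0 is 25 mm), a list of three; "turn": the turn about the world's z in units of 0.12 rad (1.0 is 0.12 rad). In form: {"delta_pos": [[tx, ty, tz], ...], "turn": [turn, ...]}. A call has 1 to 12 rows; each row shifts and turns the commanded pose from where the row before left it; what a row does not reach is not made up. A row lasts 1/10 s, in which the tool goes at most 50 mm and 8.59 degrees, less where a joint would pass 70% of its speed; a pose out of reach is approached as far as the arm can. A call with a number of a shift or a turn outside -1 to 1 is refused whole. A call with a gripper value outside its range is refused whole. "grip" is the closure, from 0 (fully open) to 1 (shut), set as the call begins (left out, the last holds). The fingers move at their own pace and stop on an object; "newtons" is the grip in N (left out, the last holds). Time passes only in rows, so rows that do not move let the fingers close. It gives the time, the measured TCP pose, the force, the opening and the grip force at its end, in the units of the state.
- read_state(): the state, without advancing time (a new reading comes with each control period).
- camera(name): name is "scene" or "top"; returns a dict with "image" (384x512x3 uint8, red, green, blue), "z_map" (384x512 float32, m along the optical axis (not along the pixel's ray), 0 where there is no reading), "mtx" (3x3 intrinsics, pixels), "view" (4x4, takes a point from world to camera coordinates). Camera axes: x right, y up, looking along -z (the intrinsics and any distortion apply to the point x, -y, -z); pixel columns grow to the right and rows downward; lengths in m; the calibration is good to about 2 mm. A picture is of the moment at which its call begins.
- close_job(): hands the job in; it is judged then, once.
The state is a dict: "time": time; "joint_positions": joint angles; "joint_vel": joint speeds; "joint_torque": joint torques, N m; "ee_pos": TCP position; "eef_rot": TCP orientation; "ft_force": force on the tool from outside, world axes, zero at the start; "torque": the same for the moment, N m; "width": finger opening in m; "grip_force": force on a finger pad.
Only numpy, scipy, OpenCV 4.12 (cv2) and the standard library are available. Lean on these libraries where they do the work, as an engineer would, in place of code of your own. Each camera call takes 0.05 s, during which the arm holds its last target. There are 200 camera calls.

### The job

Fit the loose lever onto the upright splined spindle of the panel holder, with its arm pointing to the holder's free side, away from the sign panel: find the rotation at which the splines let it on and slide it fully home. Then swing the lever clockwise (seen from above) on its spindle until the arm rests against the stop post, and let go. Go gently, never pressing the lever against the holder with more than about 50 N, and leave everything else on the table where it is.

Things in the scene. Friction and masses are not known exactly. Their poses are not given: they have to be found in the camera images.
- lever_hub (a point): Loose steel lever, about 0.32 kg, lying flat on the table. This point: centre of its hub, half-way up, 20 mm above the underside. x along the arm to the knob, z up along the bore. Hub: square block 44 x 44 mm, 40 mm tall, sides along x and y. Arm: flat bar 20 mm wide, 12 mm thick, from the hub to x = 121 mm, between 15 and 27 mm above the hub's underside.
- lever_bore (a point): Centre of the hub bore's lower mouth, on the hub's underside; axes as lever_hub. The bore goes right through along z and has the shape of a plus sign: two crossed slots along x and y, each 8.5 mm wide and 29 mm long. So the lever fits the spindle in four rotations, 90 degrees apart.
- lever_knob (a point): The lever's black round knob (26 mm diameter, 42 mm tall, foot level with the hub's underside); this point is on its axis, 20 mm above its foot, 115 mm from the hub's axis along the lever's x. Axes as for lever_hub.
- holder: Panel holder, fixed on the table. Origin: underside of its plywood board, straight below the spindle's axis; z up. Board 18 mm thick, x -100 to 100, y -200 to 60 mm. Sign panel and clamp bar lie on its -y part (tops at 24 and 32 mm); the free side is +y. Round the spindle a grey block, x +-32, y +-28 mm, top at z = 45 mm, with the upright spindle on it.
- collar_top (a point): On the spindle's axis, 55 mm above the table: top of the spindle's steel collar, 19 mm radius, on which the fully fitted hub's underside rests. The spindle turns about z against a steady friction of 0.12 N m and stays where it is left. Axes: the holder's (this point does not turn).
- spline_end (a point): On the spindle's axis, 80 mm above the table: upper end of four splines in a plus sign, each bar 25.5 mm across, 6 mm thick, ends roof-shaped (45 degrees). Wrongly turned, the hub stops here; rightly (within about 6 degrees) it goes 25 mm down. Axes: the holder's. The splines' rotation is NOT given: up to 0.65 rad either way from the holder's axes at the start, found by eye or feel.
- spindle_tip (a point): Top of the spindle, on its axis, 92 mm above the table: domed end of a round pilot pin of 9.5 mm diameter that stands 12 mm above the splines and enters the hub's bore at any rotation. Axes: the holder's, they do not turn with the spindle.
- stop_post (a point): Top of the steel stop post on the holder, 12 mm diameter, 88 mm above the table, at holder x = 78, y = -16 mm. The lever arm, swung clockwise from the +y side, meets it with its side when the arm points along the holder's +x.
- brush_pot: Aluminium pot full of brushes, 104 mm wide, 220 mm tall with the brushes, bystander; origin under its centre.
- open_tin: White open tin, 80 mm diameter, 85 mm tall, bystander; origin under its centre.
- tin_a: Closed paint tin, 88 mm diameter, 93 mm tall, bystander; origin under its centre.
- tin_b: Closed paint tin with grey label, 88 mm diameter, 93 mm tall, bystander; origin under its centre.
- mug: White mug, 76 mm diameter, 88 mm tall, bystander; origin under its centre.
- tape_roll: Roll of paper tape lying flat, 96 mm diameter, 24 mm tall, bystander; origin under its centre.
- palette_knife: Palette knife lying along its x, 200 mm long, bystander; origin under its middle.
- enamel_pot: Small pot with black lid standing on the sign panel, 42 mm diameter, 36 mm tall, bystander; origin under its centre.
Not all that is in view belongs to the job. Leave any brown look-alike of the part that bears lever_hub alone.

How it is judged:
By the outcome, as a careful person would: the job done as asked, in the order asked, and still so for the second after the job is handed in, with the robot touching nothing.
It also fails if it takes over 72 s, if anything falls off the work surface, if the arm or the gripper's body presses on something with over 40 N, if the wrist force passes 120 N, or if a joint passes its speed limit or range.

## Working session

There is one attempt and no reset: what is moved stays moved. The work goes in short steps, Python scripts to look and compute and a tool call to move; the robot and the scene stay as the last step left them, time stands still between calls to the robot, and variables do not carry over. Pictures are saved under pics/ and viewed, at most 10 in all, crops included, and the job is handed in when it is done.

Besides the shell and the picture viewer there is one more tool, called after "Request:" as name([rows], argument=value, ...), one row to a line, values as JSON. step_arm: Moves the arm, as the interface text tells. Shifts and turns lie within -1 to 1; 1 stands for 25 mm of shift or 0.12 rad of turn. Its arguments: {"type":"object","properties":{"delta_pos":{"type":"array"},"turn":{"type":"array"},"grip":{"type":"number"},"newtons":{"type":"number"}},"required":["delta_pos","turn"]}

```bash
mkdir -p pics; cat > h.py <<'E'
from bench import *
import numpy as np, cv2
def ray(c,u,v):
    K=c["mtx"];V=c["view"];R=V[:3,:3];t=V[:3,3]
    x=np.linalg.solve(K,np.array([u,v,1.0]));d=R.T@np.array([x[0],-x[1],-x[2]])
    return -R.T@t,d
def plane(c,u,v,z):
    o,d=ray(c,u,v);return o+d*(z-o[2])/d[2]
def cloud(c):
    K=c["mtx"];V=c["view"];Z=c["z_map"];h,w=Z.shape
    u,v=np.meshgrid(np.arange(w),np.arange(h))
    x=(u-K[0,2])/K[0,0]*Z;y=(v-K[1,2])/K[1,1]*Z
    P=np.stack([x,-y,-Z],-1)
    return (P-V[:3,3])@V[:3,:3]
def proj(c,p):
    q=c["view"][:3,:3]@np.array(p)+c["view"][:3,3];k=c["mtx"]@np.array([q[0],-q[1],-q[2]]);return k[:2]/k[2]
def save(c,n):cv2.imwrite(n,c["image"][:,:,::-1])
E
python3 - <<'E'
from h import *
s=camera("scene");t=camera("top")
np.savez("c0.npz",**{"s_"+k:v for k,v in s.items() if k!="x"},**{"t_"+k:v for k,v in t.items()})
im=np.hstack([s["image"],t["image"]])
save(s,"pics/s0.png");cv2.imwrite("pics/t0.png",cv2.resize(t["image"],(800,600))[:,:,::-1])
print(s["mtx"],t["mtx"],s.keys(),t["view"]);r=read_state();print(r)
E
```

```text
[[455.16760905   0.         263.71750916]
 [  0.         455.16760905 189.41234446]
 [  0.           0.           1.        ]] [[459.31866765   0.         254.44230451]
 [  0.         459.31866765 194.66915729]
 [  0.           0.           1.        ]] dict_keys(['image', 'z_map', 'mtx', 'view']) [[-0.02896919 -0.99957912 -0.00153913 -0.0527968 ]
 [ 0.99080039 -0.02891833  0.13220557 -0.53039291]
 [-0.13219444  0.00230492  0.99122112 -1.35606037]
 [ 0.          0.          0.          1.        ]]
{'time': 0.1, 'joint_positions': array([-1.15359538,  0.33283604, -0.06469805,  1.4608496 ,  0.02159117,
        1.34991697, -0.08851838]), 'joint_vel': array([ 0.00080153, -0.00294389, -0.00073798, -0.00256696,  0.00087922,
       -0.00027824, -0.00108068]), 'joint_torque': array([ 1.68288207e-03, -6.24541283e+01,  2.48413399e-02, -3.90719426e+01,
       -6.14064583e-02,  3.65170150e-02,  1.31943685e-05]), 'ee_pos': array([0.26595198, 0.56520406, 0.2218201 ]), 'eef_rot': array([ 2.18133964e-01,  9.75918614e-01, -6.46758308e-04, -1.18236570e-04]), 'ft_force': array([-0.52309189, -1.21160715, -0.09763689]), 'torque': array([0.03063434, 0.03406716, 0.05319361]), 'grip_force': 0.0, 'width': 0.08725748046174465}
```

View pics/s0.png

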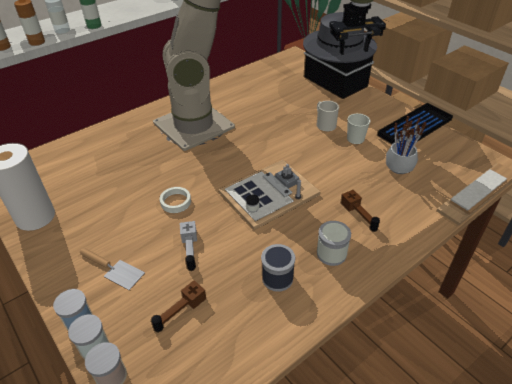

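View pics/t0.png

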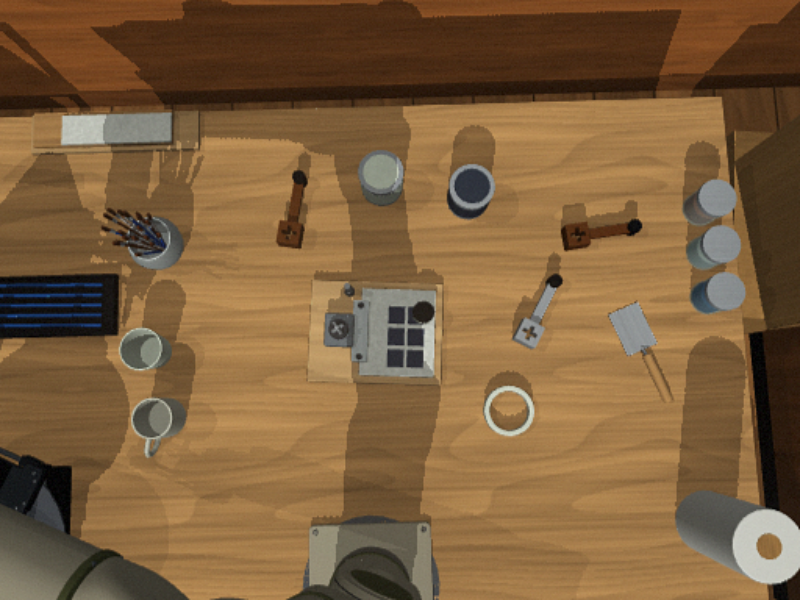

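The scene shows one steel-grey lever (top view 800x600: hub (530,331), knob (554,282)). The two brown look-alikes are at hubs (291,234) and (576,236). The grey one fits "steel". The holder's spindle is at (338,327) and its stop post at (349,290), with the free side to the left (+y). I'll confirm with an enlarged crop and measure.

```bash
python3 - <<'E'
from h import *
d=np.load("c0.npz");t={k[2:]:d[k] for k in d if k[0]=="t"};s={k[2:]:d[k] for k in d if k[0]=="s"}
P=cloud(t);I=t["image"].astype(int)
a=cv2.resize(t["image"][165:235,315:375],(400,466),interpolation=cv2.INTER_CUBIC)
b=cv2.resize(t["image"][175:245,195:255],(400,466),interpolation=cv2.INTER_CUBIC)
cv2.imwrite("pics/crop1.png",np.hstack([a,b])[:,:,::-1])
sat=I.max(2)-I.min(2)
# lever: points z 10..50 mm grey/black in ROI
m=np.zeros(sat.shape,bool);m[165:235,320:370]=1
arm=m&(P[:,:,2]>0.012)&(P[:,:,2]<0.06)
p=P[arm];print("lever pts",len(p),p.min(0),p.max(0))
hub=arm&(P[:,:,2]>0.034)&(sat<40)&(I.sum(2)>200)
n,l,st,ce=cv2.connectedComponentsWithStats(hub.astype(np.uint8));print(st,ce)
i=1+np.argmax(st[1:,4]);hc=ce[i];print("hub rect",cv2.minAreaRect(np.argwhere(l==i)[:,::-1].astype(np.float32)),plane(t,*hc,0.04),np.median(P[l==i][:,2]))
k=m&(I.sum(2)<120)&(P[:,:,2]>0.03);n,l,st,ce=cv2.connectedComponentsWithStats(k.astype(np.uint8));i=1+np.argmax(st[1:,4]);print("knob",st[i],ce[i],plane(t,*ce[i],0.042))
# hub as rotated rectangle
m=np.zeros(sat.shape,bool);m[170:240,190:260]=1
for lo,hi in((.04,.049),(.07,.098)):
  q=m&(P[:,:,2]>lo)&(P[:,:,2]<hi);n,l,st,ce=cv2.connectedComponentsWithStats(q.astype(np.uint8))
  for j in range(1,n):
    if st[j,4]>3: pp=P[l==j];print(lo,st[j],ce[j],pp.mean(0),pp.min(0),pp.max(0))
q=m&(P[:,:,2]>.04)&(P[:,:,2]<.049)
# board
B=np.zeros(sat.shape,bool);B[150:270,180:310]=1
B&=(P[:,:,2]>.012)&(P[:,:,2]<.04)
w=P[B][:,:2].astype(np.float32)*1000;r=cv2.minAreaRect(w);print("board",r)
E
```

```text
lever pts 461 [ 0.43783562 -0.38683716  0.01206966] [ 0.57902489 -0.28968075  0.05068552]
[[     0      0    512    384 196427]
 [   353    187      1      1      1]
 [   329    203     20     20    180]] [[255.42343466 191.48089112]
 [353.         187.        ]
 [338.51111111 212.37777778]]
hub rect ((338.5000305175781, 212.50003051757812), (14.758047103881836, 14.758047103881836), 26.56505012512207) [ 0.46701744 -0.31889791  0.04      ] 0.040401814725456286
knob [351 176   9   8  58] [355.03448276 179.4137931 ] [ 0.5653987  -0.37381941  0.042     ]
0.04 [207 200  20  22 237] [216.67088608 210.92827004] [0.4816056  0.04629173 0.04477474] [0.45072395 0.01776215 0.04009177] [0.51538645 0.0759282  0.04899188]
0.07 [220 181   5   5  17] [222.         182.76470588] [0.5598652  0.02588285 0.08539446] [0.55430941 0.02040769 0.07283287] [0.5648514  0.03174874 0.09048514]
0.07 [212 206   8   8  35] [215.42857143 209.4       ] [0.48249465 0.04686446 0.08123998] [0.47229298 0.03644337 0.07145518] [0.49313117 0.05720534 0.09215786]
board ((525.427001953125, 5.556976318359375), (322.05291748046875, 289.26275634765625), 86.4638671875)
```

View pics/crop1.png

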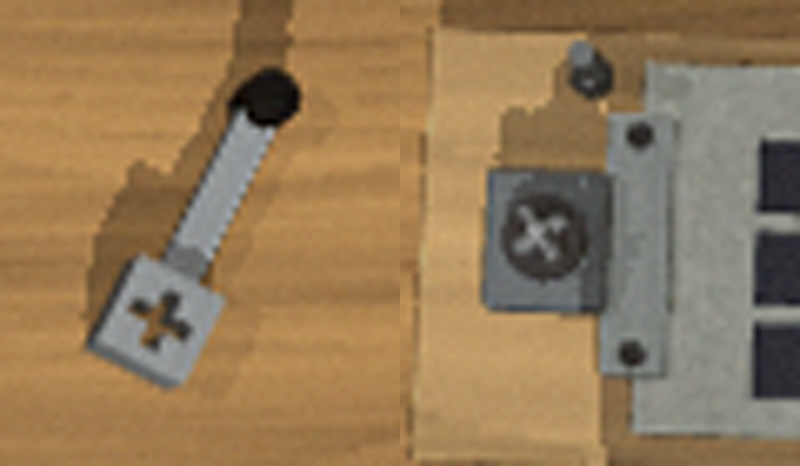

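The crop confirms it: the steel lever's hub is at (0.467,-0.319) with yaw about -0.5 (knob 113 mm off, fits the given 115). The spindle is at (0.483,0.047), and the holder yaw is about -0.065. Moving now.

Request:
step_arm([
  [0.4, -1, 0.25],
  [0.4, -1, 0.25],
  [0.4, -1, 0.25],
  [0.4, -1, 0.25],
  [0.4, -1, 0.25],
  [0.4, -1, 0.25],
  [0.4, -1, 0.25],
  [0.4, -1, 0.25],
  [0.4, -1, 0.25],
  [0.4, -1, 0.25],
  [0.4, -1, 0.25],
  [0.4, -1, 0.25],
], turn=[-0.74, -0.74, -0.74, -0.74, -0.74, -0.74, -0.74, -0.74, -0.74, -0.74, -0.74, -0.74], grip=0)

```text
time: 1.3
ee_pos: [0.3862, 0.2643, 0.2975]
eef_rot: [0.685, 0.729, -0.0, -0.0]
ft_force: [0.1, 0.4, -0.3]
width: 0.087
grip_force: 0.0
```

Request:
step_arm([
  [0.25, -1, 0],
  [0.25, -1, 0],
  [0.25, -1, 0],
  [0.25, -1, 0],
  [0.25, -1, 0],
  [0.25, -1, 0],
  [0.25, -1, 0],
  [0.25, -1, 0],
  [0.25, -1, 0],
  [0.25, -1, 0],
  [0.25, -1, 0],
  [0.25, -1, 0],
], turn=[-0.74, -0.74, -0.74, -0.74, -0.74, -0.74, -0.74, -0.74, -0.74, -0.74, -0.74, -0.74])

```text
time: 2.5
ee_pos: [0.4612, -0.0359, 0.2974]
eef_rot: [0.96, 0.279, -0.0, 0.0]
ft_force: [0.4, -0.0, -0.4]
width: 0.0868
grip_force: 0.0
```

Request:
step_arm([
  [0, -1, -0.2],
  [0, -1, -0.2],
  [0, -1, -0.2],
  [0, -1, -0.2],
  [0, -1, -0.2],
  [0, -1, -0.2],
  [0, -1, -0.2],
  [0, -1, -0.2],
  [0, -1, -0.2],
  [0, -1, -0.2],
  [0, -1, -0.2],
  [0, 0, 0],
], turn=[-0.74, -0.74, -0.74, -0.74, -0.74, -0.74, -0.74, -0.74, -0.74, -0.74, -0.74, -0.74])

```text
time: 3.7
ee_pos: [0.4594, -0.3131, 0.2418]
eef_rot: [0.968, -0.249, -0.001, 0.001]
ft_force: [-1.0, 0.0, 1.0]
width: 0.0867
grip_force: 0.0
```

```bash
python3 - <<'E'
from h import *
from scipy.spatial.transform import Rotation as Ro
r=read_state();M=Ro.from_quat(r["eef_rot"]).as_matrix();print(r["time"],r["ee_pos"],"yaw y",np.arctan2(M[1,1],M[0,1]),M[:,2],r["joint_positions"])
t=camera("top");s=camera("scene")
for n,c in(("top",t),("scene",s)):
    # rectify the spline end plane z=0.08 around the spindle, 0.2 mm/px
    N=240;cx,cy=.483,.0468
    g=np.linspace(-.024,.024,N)
    uv=np.array([[proj(c,(cx+gx,cy-gy,.08)) for gy in g] for gx in g[::-1]],np.float32)
    w=cv2.remap(c["image"],uv[:,:,0],uv[:,:,1],cv2.INTER_CUBIC)
    cv2.imwrite(f"rect_{n}.png",cv2.resize(w,(400,400),interpolation=cv2.INTER_CUBIC)[:,:,::-1])
    gr=w.mean(2);X,Y=np.meshgrid(-g,g[::-1]);X,Y=Y,X  # X world x, Y world y
    rr=np.hypot(X,Y);an=np.arctan2(Y,X)
    for a,b in((.006,.012),(.007,.0125),(.005,.010)):
        k=(rr>a)&(rr<b);z=(gr[k]*np.exp(4j*an[k])).mean();print(n,a,b,"bar angle",np.angle(z)/4,abs(z),gr[k].std())
cv2.imwrite("pics/rect.png",np.hstack([cv2.imread("rect_top.png"),cv2.imread("rect_scene.png")]))
E
```

```text
3.7 [ 0.45942782 -0.3130873   0.24182807] yaw y -2.0750488704731476 [-0.00189531 -0.00191254 -0.99999637] [-0.2215553   0.20882094  0.85504438  1.65560454 -0.15826013  1.35094318
 -1.41759382]
top 0.006 0.012 bar angle 0.5467867683374144 16.859565370681658 30.86241085819288
top 0.007 0.0125 bar angle 0.5454053357118962 16.76588522561966 30.317619578079466
top 0.005 0.01 bar angle 0.5441926056815789 15.742308777416936 31.239118994452184
scene 0.006 0.012 bar angle -0.6086908392422177 1.84245000351284 15.940624903749779
scene 0.007 0.0125 bar angle -0.565795525551972 2.2106336018006925 17.1766166013529
scene 0.005 0.01 bar angle -0.7452744854611554 0.965417242090185 12.650652454658974
```

View pics/rect.png

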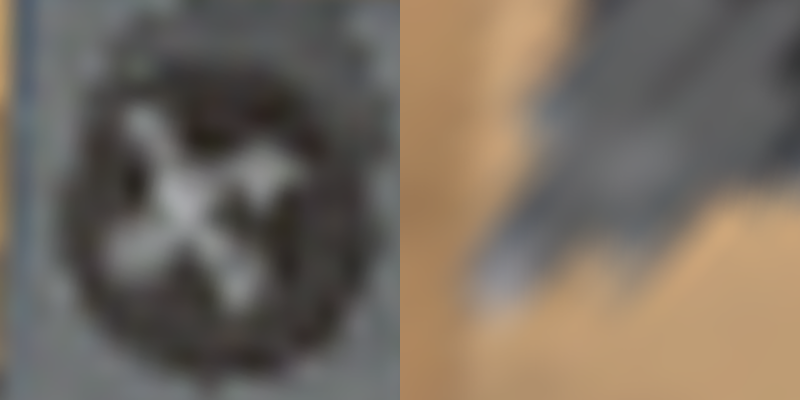

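The rectified spindle view (left half) shows the plus with bars at about 0.545 rad world (0.61 from the holder, inside the ±0.65 limit). Its centre is about (0.4825,0.0475). The lever must go on at yaw ≈ 2.116. Descending to grasp.

Request:
step_arm([
  [0.1, -0.1, -1],
  [0.1, -0.1, -1],
  [0.1, 0, -1],
  [0, 0, -1],
  [0, 0, -1],
  [0, 0, -1],
  [0, 0, -1],
  [0, 0, -0.6],
  [0, 0, 0],
  [0, 0, 0],
], turn=[0, 0, 0, 0, 0, 0, 0, 0, 0, 0])

```text
time: 4.8
ee_pos: [0.469, -0.3146, 0.0533]
eef_rot: [0.97, -0.245, 0.0, 0.0]
ft_force: [-0.1, -0.0, 0.4]
width: 0.0872
grip_force: 0.0
```

Request:
step_arm([
  [-0.08, -0.16, -0.6],
  [0, 0, -0.6],
  [0, 0, -0.6],
  [0, 0, 0],
  [0, 0, 0],
], turn=[0, 0, 0, 0, 0])

```text
time: 5.3
ee_pos: [0.4663, -0.3184, 0.0071]
eef_rot: [0.97, -0.245, -0.001, 0.0]
ft_force: [-0.6, -0.8, 0.5]
width: 0.0872
grip_force: 0.0
```

Request:
step_arm([
  [0, 0, 0],
  [0, 0, 0],
  [0, 0, 0],
  [0, 0, 0],
  [0, 0, 0],
  [0, 0, 0],
  [0, 0, 0],
  [0, 0, 0],
  [0, 0, 0],
  [0, 0, 0],
], turn=[0, 0, 0, 0, 0, 0, 0, 0, 0, 0], grip=1, newtons=40)

```text
time: 6.3
ee_pos: [0.4667, -0.3184, 0.0076]
eef_rot: [0.97, -0.245, 0.0, -0.0]
ft_force: [-0.6, 0.6, 1.5]
width: 0.0435
grip_force: 39.9
```

```bash
python3 - <<'E'
from h import *
r=read_state();print(r["ee_pos"],r["eef_rot"],r["ft_force"],r["torque"],r["width"])
E
```

```text
[ 0.46665365 -0.31836392  0.0076195 ] [ 9.69540225e-01 -2.44932136e-01  1.76123349e-05 -1.99547233e-05] [-0.57557262  0.64257619  1.47212945] [0.23974144 0.20796227 0.0373248 ] 0.043519052448376234
```

Request:
step_arm([
  [0, 0, 0.5],
  [0, 0, 1],
  [0, 0, 1],
  [0, 0, 1],
  [0, 0, 1],
  [0, 0, 1],
  [0, 0.5, 0.3],
  [0, 0.5, 0],
  [0, 0.6, 0],
  [0, 0.6, 0],
  [0, 0.7, 0],
  [0, 0.7, 0],
], turn=[0, 0, 0, 0.9, 0.9, 0.9, 0.9, 0.9, 0.9, 0.9, 0.9, 0.9])

```text
time: 7.5
ee_pos: [0.466, -0.2282, 0.153]
eef_rot: [0.971, 0.238, -0.0, 0.0]
ft_force: [0.3, -0.4, -2.3]
width: 0.0438
grip_force: 39.9
```

Request:
step_arm([
  [0.05, 0.9, 0],
  [0.05, 0.9, 0],
  [0.05, 0.9, 0],
  [0.05, 0.9, 0],
  [0.05, 0.9, 0],
  [0.05, 0.9, 0],
  [0.05, 0.9, 0],
  [0.05, 0.9, 0],
  [0.05, 0.9, 0],
  [0.05, 0.9, 0],
  [0.05, 0.9, 0],
  [0.05, 0.8, 0],
], turn=[0.9, 0.9, 0.9, 0.9, 0.9, 0.9, 0.9, 0.9, 0.9, 0.9, 0.9, 0.9])

```text
time: 8.7
ee_pos: [0.4814, 0.0397, 0.153]
eef_rot: [0.631, 0.776, -0.0, 0.0]
ft_force: [0.5, 0.2, -2.5]
width: 0.0436
grip_force: 39.9
```

Request:
step_arm([
  [0, 0, 0],
  [0, 0, 0],
  [0, 0, 0],
  [0, 0, 0],
], turn=[0.9, 0.9, 0, 0])

```text
time: 9.1
ee_pos: [0.4815, 0.0386, 0.1528]
eef_rot: [0.547, 0.837, 0.0, 0.0]
ft_force: [-0.1, -0.4, -2.7]
width: 0.0437
grip_force: 39.9
```

```bash
cat > st.py <<'E'
from h import *
from scipy.spatial.transform import Rotation as Ro
def st():
    r=read_state();M=Ro.from_quat(r["eef_rot"]).as_matrix()
    print("t",r["time"],"p",r["ee_pos"].round(4),"lever yaw",round(np.arctan2(M[1,1],M[0,1])+np.pi/2,4),"F",r["ft_force"].round(1),"T",r["torque"].round(2),"w",r["width"],"j7",r["joint_positions"][6])
    return r
if __name__=="__main__":st()
E
python3 st.py; python3 - <<'E'
from h import *
s=camera("scene");t=camera("top")
u,v=proj(s,(.4825,.0475,.1)).astype(int)
a=cv2.resize(s["image"][v-50:v+40,u-45:u+45],(400,400),interpolation=cv2.INTER_CUBIC)
u,v=proj(t,(.4825,.0475,.1)).astype(int)
b=cv2.resize(t["image"][v-45:v+45,u-45:u+45],(400,400),interpolation=cv2.INTER_CUBIC)
cv2.imwrite("pics/inhand.png",np.hstack([a,b])[:,:,::-1])
I=t["image"].astype(int);P=cloud(t)
m=(I.sum(2)<100)&(P[:,:,2]>.15)&(P[:,:,2]<.21)&(P[:,:,1]>.1)
n,l,q,c=cv2.connectedComponentsWithStats(m.astype(np.uint8))
for j in range(1,n):
    if q[j,4]>10: print(q[j],c[j],plane(t,*c[j],read_state()["ee_pos"][2]-.0076+.042))
E
```

```text
t 9.1 p [0.4815 0.0386 0.1528] lever yaw 1.9851 F [-0.1 -0.4 -2.7] T [-0.11  0.02  0.05] w 0.04370170541675588 j7 0.26096055921773254
[172 221   8   9  41] [175.82926829 224.70731707] [0.43354113 0.14451105 0.18714656]
[ 20 303  15  16  17] [ 27.64705882 310.05882353] [0.22196479 0.53257069 0.18714656]
[  0 318  20  59 345] [ 11.50434783 343.93043478] [0.13756647 0.57121097 0.18714656]
[ 35 320   5  11  11] [ 37.45454545 325.        ] [0.18327389 0.50569889 0.18714656]
```

View pics/inhand.png

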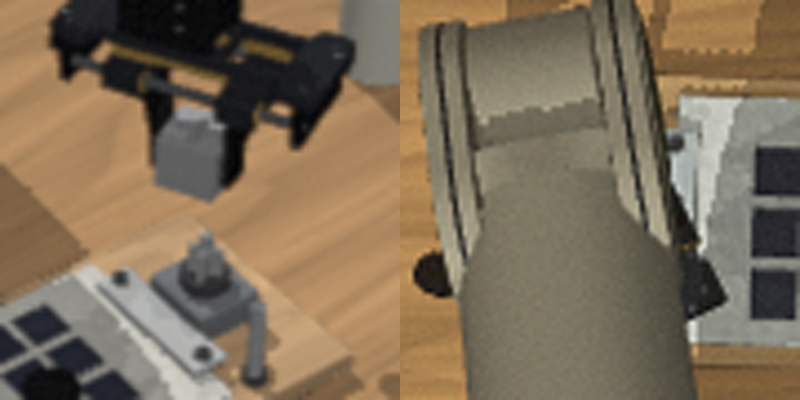

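The scene crop shows the hub held level above the spindle. In the top view the knob at pixel (176,225) gives a 116 mm radius and yaw 2.0, as expected. Now align and go down to just above the tip.

Request:
step_arm([
  [0.04, 0.18, -0.4],
  [0, 0.18, -0.5],
  [0, 0, -0.5],
  [0, 0, -0.4],
  [0, 0, 0],
  [0, 0, 0],
], turn=[0.55, 0.55, 0, 0, 0, 0])

```text
time: 9.8
ee_pos: [0.4826, 0.0477, 0.1076]
eef_rot: [0.489, 0.872, -0.0, -0.0]
ft_force: [0.6, 0.5, -2.3]
width: 0.044
grip_force: 39.9
```

```bash
python3 st.py
```

```text
t 9.8 p [0.4826 0.0477 0.1076] lever yaw 2.1193 F [ 0.6  0.5 -2.3] T [-0.07 -0.02 -0.02] w 0.043969399782914774 j7 0.39337922871236963
```

Request:
step_arm([
  [0, 0, -0.2],
  [0, 0, -0.15],
  [0, 0, -0.15],
  [0, 0, -0.1],
  [0, 0, 0],
], turn=[0, 0, 0, 0, 0])

```text
time: 10.3
ee_pos: [0.4823, 0.048, 0.0922]
eef_rot: [0.488, 0.873, -0.0, -0.0]
ft_force: [0.2, -0.1, -3.1]
width: 0.0432
grip_force: 39.9
```

Pin entered freely. Continue through the spline end.

Request:
step_arm([
  [0, 0, -0.1],
  [0, 0, -0.1],
  [0, 0, -0.1],
  [0, 0, -0.1],
  [0, 0, 0],
], turn=[0, 0, 0, 0, 0])

```text
time: 10.8
ee_pos: [0.4826, 0.0481, 0.0823]
eef_rot: [0.488, 0.873, 0.0, -0.0]
ft_force: [0.5, 0.6, -2.8]
width: 0.0438
grip_force: 39.9
```

Underside now at about 75 mm, below the spline end, with no force: the splines have engaged.

Request:
step_arm([
  [0, 0, -0.2],
  [0, 0, -0.2],
  [0, 0, -0.15],
  [0, 0, -0.1],
  [0, 0, 0],
], turn=[0, 0, 0, 0, 0])

```text
time: 11.3
ee_pos: [0.4826, 0.0481, 0.066]
eef_rot: [0.488, 0.873, -0.0, -0.0]
ft_force: [0.8, 1.3, -3.7]
width: 0.0438
grip_force: 39.9
```

Request:
step_arm([
  [0, 0, -0.06],
  [0, 0, -0.06],
  [0, 0, 0],
], turn=[0, 0, 0])

```text
time: 11.6
ee_pos: [0.4826, 0.048, 0.0632]
eef_rot: [0.488, 0.873, 0.0, 0.0]
ft_force: [0.6, 0.7, -3.7]
width: 0.0437
grip_force: 39.9
```

```bash
python3 st.py
```

```text
t 11.6 p [0.4826 0.048  0.0632] lever yaw 2.121 F [ 0.6  0.7 -3.7] T [ 0.06 -0.31 -0.02] w 0.043653424446679176 j7 0.4144172649316303
```

Request:
step_arm([
  [0, 0, -0.04],
  [0, 0, 0],
  [0, 0, 0],
], turn=[0, 0, 0])

```text
time: 11.9
ee_pos: [0.4827, 0.048, 0.0625]
eef_rot: [0.488, 0.873, 0.0, 0.0]
ft_force: [0.1, -0.1, 2.4]
width: 0.0435
grip_force: 39.9
```

Request:
step_arm([
  [0, 0, -0.04],
  [0, 0, 0],
  [0, 0, 0],
], turn=[0, 0, 0])

```text
time: 12.2
ee_pos: [0.4827, 0.0481, 0.0625]
eef_rot: [0.488, 0.873, 0.0, -0.0]
ft_force: [-5.8, -1.7, 16.2]
width: 0.0433
grip_force: 39.9
```

Fully seated (z stops, 16 N). Ease off slightly and swing clockwise.

Request:
step_arm([
  [0, 0, 0.04],
  [0, 0, 0],
  [0, 0, 0],
  [0, 0, 0],
  [0, 0, 0],
  [0, 0, 0],
], turn=[0, -0.3, -0.5, -0.5, -0.5, 0])

```text
time: 12.8
ee_pos: [0.4835, 0.0483, 0.0626]
eef_rot: [0.58, 0.815, 0.001, 0.001]
ft_force: [4.5, 0.8, -2.2]
width: 0.0439
grip_force: 39.9
```

```bash
python3 st.py
```

```text
t 12.8 p [0.4835 0.0483 0.0626] lever yaw 1.9044 F [ 4.5  0.8 -2.2] T [ 0.13 -1.07  0.05] w 0.04387767436575103 j7 0.20275743235186977
```

Side forces small; continue.

Request:
step_arm([
  [0, 0, 0],
  [0, 0, 0],
  [0, 0, 0],
  [0, 0, 0],
  [0, 0, 0],
  [0, 0, 0],
  [0, 0, 0],
  [0, 0, 0],
  [0, 0, 0],
], turn=[-0.7, -0.7, -0.7, -0.7, -0.7, -0.7, -0.7, -0.7, 0])

```text
time: 13.7
ee_pos: [0.4833, 0.0482, 0.0626]
eef_rot: [0.816, 0.578, 0.001, 0.0]
ft_force: [4.4, 1.7, -0.8]
width: 0.0435
grip_force: 39.9
```

```bash
python3 st.py
```

```text
t 13.7 p [0.4833 0.0482 0.0626] lever yaw 1.2335 F [ 4.4  1.7 -0.8] T [ 0.1  -0.96  0.08] w 0.04352891918646756 j7 -0.45252354143828394
```

Request:
step_arm([
  [0, 0, 0],
  [0, 0, 0],
  [0, 0, 0],
  [0, 0, 0],
  [0, 0, 0],
  [0, 0, 0],
  [0, 0, 0],
  [0, 0, 0],
  [0, 0, 0],
  [0, 0, 0],
  [0, 0, 0],
  [0, 0, 0],
], turn=[-0.8, -0.9, -0.9, -0.9, -0.9, -0.9, -0.9, -0.9, -0.9, -0.9, -0.6, 0])

```text
time: 14.9
ee_pos: [0.483, 0.0485, 0.0626]
eef_rot: [0.999, 0.048, 0.001, -0.0]
ft_force: [3.9, 3.3, -1.1]
width: 0.0439
grip_force: 39.9
```

```bash
python3 st.py
```

```text
t 14.9 p [0.483  0.0485 0.0626] lever yaw 0.0956 F [ 3.9  3.3 -1.1] T [ 0.54 -0.7   0.02] w 0.04390986538877715 j7 -1.5603193618945799
```

Request:
step_arm([
  [0, 0, 0],
  [0, 0, 0],
  [0, 0, 0],
  [0, 0, 0],
  [0, 0, 0],
], turn=[-0.4, -0.4, -0.2, 0, 0])

```text
time: 15.4
ee_pos: [0.4831, 0.0486, 0.0626]
eef_rot: [1.0, -0.011, 0.001, -0.0]
ft_force: [4.4, 3.1, -1.4]
width: 0.0435
grip_force: 39.9
```

```bash
python3 st.py
```

```text
t 15.4 p [0.4831 0.0486 0.0626] lever yaw -0.0214 F [ 4.4  3.1 -1.4] T [ 0.65 -0.86  0.06] w 0.043535373714129556 j7 -1.6737503272634011
```

Request:
step_arm([
  [0, 0, 0],
  [0, 0, 0],
  [0, 0, 0],
], turn=[-0.2, 0, 0])

```text
time: 15.7
ee_pos: [0.4831, 0.0486, 0.0626]
eef_rot: [1.0, -0.023, 0.001, -0.0]
ft_force: [4.9, 3.3, -3.1]
width: 0.0437
grip_force: 39.9
```

```bash
python3 st.py
```

```text
t 15.7 p [0.4831 0.0486 0.0626] lever yaw -0.0454 F [ 4.9  3.3 -3.1] T [ 0.65 -0.8   0.07] w 0.04369764993624983 j7 -1.6970361491896746
```

Request:
step_arm([
  [0, 0, 0],
  [0, 0, 0],
  [0, 0, 0],
], turn=[-0.15, 0, 0])

```text
time: 16.0
ee_pos: [0.483, 0.0487, 0.0626]
eef_rot: [1.0, -0.031, 0.0, -0.0]
ft_force: [4.4, 3.2, -0.7]
width: 0.0438
grip_force: 39.9
```

```bash
python3 st.py
```

```text
t 16.0 p [0.483  0.0487 0.0626] lever yaw -0.0619 F [ 4.4  3.2 -0.7] T [ 0.6  -0.81  0.79] w 0.04377035365417163 j7 -1.7137563405216376
```

Request:
step_arm([
  [0, 0, 0],
  [0, 0, 0],
  [0, 0, 0],
], turn=[-0.1, 0, 0])

```text
time: 16.3
ee_pos: [0.4828, 0.0488, 0.0626]
eef_rot: [0.999, -0.038, 0.0, -0.0]
ft_force: [2.9, 3.6, 2.0]
width: 0.044
grip_force: 40.2
```

```bash
python3 st.py
```

```text
t 16.3 p [0.4828 0.0488 0.0626] lever yaw -0.0756 F [2.9 3.6 2. ] T [ 0.75 -0.5   1.35] w 0.044011151258799674 j7 -1.7272545410043991
```

Contact with the post (torque rises to 1.35 N m, ~17 N at the arm). Release and rise.

Request:
step_arm([
  [0, 0, 0],
  [0, 0, 0],
  [0, 0, 0],
  [0, 0, 0],
  [0, 0, 0],
  [0, 0, 0],
], turn=[0, 0, 0, 0, 0, 0], grip=0)

```text
time: 16.9
ee_pos: [0.4825, 0.0479, 0.0623]
eef_rot: [0.999, -0.041, -0.0, 0.0]
ft_force: [-0.5, 0.3, 0.5]
width: 0.0822
grip_force: 0.0
```

```bash
python3 st.py
```

```text
t 16.9 p [0.4825 0.0479 0.0623] lever yaw -0.0811 F [-0.5  0.3  0.5] T [-0.05  0.19 -0.01] w 0.08215286201040745 j7 -1.7310448097704874
```

Request:
step_arm([
  [0, 0, 0.4],
  [0, 0, 0.7],
  [0, 0, 1],
  [0, 0, 1],
  [0, 0, 1],
  [0, 0, 1],
  [0, 0, 1],
  [0, 0, 1],
  [0, 0, 1],
  [0, 0, 1],
  [0, -1, 0.5],
  [0, -1, 0],
], turn=[0, 0, 0, 0, 0, 0, 0, 0, 0, 0, 0, 0])

```text
time: 18.1
ee_pos: [0.4832, -0.0024, 0.305]
eef_rot: [0.999, -0.04, 0.002, -0.0]
ft_force: [0.9, -0.7, 0.0]
width: 0.0866
grip_force: 0.0
```

Request:
step_arm([
  [0, -1, 0],
  [0, -1, 0],
  [0, -1, 0],
  [0, -1, 0],
  [0, -1, 0],
  [0, -1, 0],
  [0, -1, 0],
  [0, -1, 0],
  [0, -1, 0],
  [0, -1, 0],
  [0, 0, 0],
  [0, 0, 0],
], turn=[0, 0, 0, 0, 0, 0, 0, 0, 0, 0, 0, 0])

```text
time: 19.3
ee_pos: [0.4823, -0.2521, 0.3027]
eef_rot: [0.999, -0.041, -0.0, 0.0]
ft_force: [0.8, 0.9, 0.5]
width: 0.0867
grip_force: 0.0
```

```bash
python3 - <<'E'
from h import *
t=camera("top");s=camera("scene");P=cloud(t);I=t["image"].astype(int)
m=np.zeros(P.shape[:2],bool);m[130:240,190:260]=1
k=m&(I.sum(2)<140)&(P[:,:,2]>.07)
n,l,q,c=cv2.connectedComponentsWithStats(k.astype(np.uint8))
for j in range(1,n):
    if q[j,4]>8: print("knob",q[j],plane(t,*c[j],.097))
h=m&(P[:,:,2]>.088)&(P[:,:,2]<.11)&(np.abs(P[:,:,0]-.483)<.03)
print("hub",P[h].mean(0),np.median(P[h][:,2]),P[h].min(0),P[h].max(0))
a=cv2.resize(t["image"][140:240,190:260],(420,600),interpolation=cv2.INTER_CUBIC)
u,v=proj(s,(.52,.04,.08)).astype(int)
b=cv2.resize(s["image"][v-60:v+60,u-38:u+38],(380,600),interpolation=cv2.INTER_CUBIC)
cv2.imwrite("pics/end.png",np.hstack([a,b])[:,:,::-1])
E
python3 st.py
```

```text
knob [213 166   9   9  60] [0.59568956 0.03931851 0.097     ]
hub [0.4827679  0.04759223 0.09504647] 0.09491537877601602 [0.46128082 0.02603211 0.08817943] [0.50618146 0.07007309 0.10418784]
t 19.4 p [ 0.4828 -0.2509  0.3026] lever yaw -0.0798 F [-0.1  0.  -0.8] T [-0.03  0.12  0.01] w 0.0871716674429107 j7 -1.148493113205029
```

View pics/end.png

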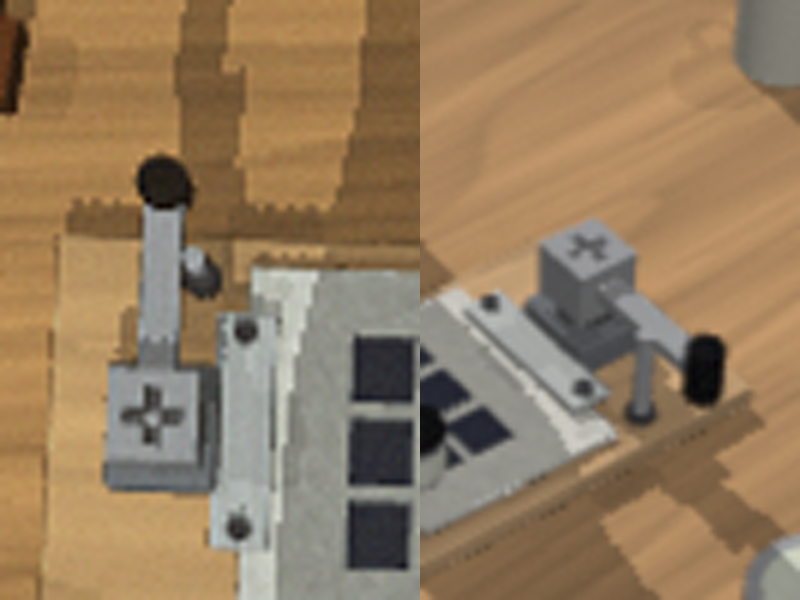

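The final picture shows the hub seated (top at 95 mm) and the arm's side touching the post at (190,260). The arm yaw is about -0.07, the same as the holder's x, and the robot is clear. Handing in.

```bash
python3 -c "
from bench import *
print(close_job())"
```

```text
the job is handed in; nothing more can be done
None
```

The steel lever is fully home on the spindle (hub top at 95 mm) and was swung clockwise until its arm rested against the stop post, then released; the highest force I read was about 17 N, and the job was handed in at about 19.5 s.

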